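# Lean the washed board against the grinding slab to dry

## Robot

A 6-joint arm with a two-finger parallel gripper is mounted at the origin on the work surface. World frame = base frame: x ahead of the robot, y to its left, z up, the work surface at z = 0. Lengths are in m, angles in rad, forces in N, time in s.
With the tool pointing down it reaches from about 0.4 to 0.825 m from the base axis. Payload 7 kg.
Tool frame: the origin (TCP) lies at the very end of the fingers, on their centre line; the grasp point (between the pads) lies arm.hold_point_z behind it (arm.hold_point_z is the distance from the TCP to the grasp point, in m); z points along the fingers, y is the line along which they close (so a half turn about z gives the same grasp; the last joint's range is limited). The gripper opens to 88 mm and grips with 3 to 60 N. Pads are 19 mm wide; open, the fingers measure 130 mm over their backs; the gripper's body (78 mm by 193 mm) begins 47 mm behind the grasp point.
Start: joints at [1.448, 0.359, 0.012, 0, -1.224, -0.288], TCP at [0.27, 0.619, 0.227] pointing down, gripper open.
Joint ranges: [-3.07, 3.07], [-1.43, 2.12], [-1.02, 1.25], [-3.03, 1.67], [-3.05, -0], [-3.03, 3.03]. Speed limits (rad/s): [2.39, 2.39, 3.01, 3.14, 3.14, 3.14].

## Interface

Orientations are given as [roll, pitch, yaw] about the fixed x, y, z axes, in that order (R = Rz(yaw) Ry(pitch) Rx(roll)).
In Python, from station import arm gives the robot as it stands.
- The arm moves only by the tool nudge_tcp, called after "Call:" as a command line: name --argument value ..., lists and objects as JSON in quotes. Schema: {"type":"object","properties":{"deltas":{"type":"array","items":{"type":"object","properties":{"finger_gap":{"type":"number"},"tx":{"type":"number"},"ty":{"type":"number"},"tz":{"type":"number"},"turn":{"type":"number"}},"additionalProperties":false,"required":["finger_gap"]},"minItems":1,"maxItems":20},"grip_n":{"type":"number"},"only":{"type":"string"},"quiet":{"type":"boolean"},"lines":{"type":"string"}},"required":["deltas"],"additionalProperties":false}. deltas is a list of rows, 1 to 20 of them, each an object with the fields finger_gap (the finger opening in m), tx, ty, tz (the shift in shares of 0.75 m (1.0 is 0.75 m)), turn (a turn about the tool's z in parts of the range, where 1.0 means pi rad); a field left out counts as zero (the opening has to be given); each row is the pose to reach, as a shift and turn from the pose commanded when the call began, along the tool's axes at that moment; what a row does not reach only later rows make up. A row lasts 1/12 s, in which the tool goes at most 0.0417 m and 0.125 rad, less where a joint would pass 70% of its speed; a pose out of reach is approached as far as the arm can. The fingers move at their own pace and stop on an object; grip_n is the grip in N (left out, the last holds). Time passes only in rows, so rows that do not move let the fingers close. The tool returns the time, the measured TCP pose, the force, the opening and the grip force at its end. only (a regular expression) keeps the lines of the reply that match it, lines (a string "A,B") keeps lines A to B, and quiet returns only ok. Input that does not fit is refused with a message, and nothing moves.
- arm.get_state(): the state, without advancing time (a new reading comes with each control period).
- arm.grab_frame(name): name is "scene" or "top"; returns the picture (480x640x3 uint8, red, green, blue); there is no depth.
- arm.camera_params(name): a dict with "fx", "fy", "cx", "cy" (pixels), "T" (4x4, takes a point from camera to world coordinates). Camera axes: x right, y down, z forward; pixel columns grow to the right and rows downward; lengths in m; the calibration is good to about 2 mm. A picture is of the moment at which its call begins. camera_params takes no time and is no camera call.
- arm.job_done(): hands the job in; it is judged then, once.
The state is a dict: "t": time; "q": joint angles; "qd": joint speeds; "joint_efforts": joint torques, N m; "eef_pos": TCP position; "ee_rot": TCP orientation; "force": force on the tool from outside, world axes, zero at the start; "moment": the same for the moment, N m; "width": finger opening in m; "gripper_force": force on a finger pad.
Only numpy, scipy, OpenCV 4.12 (cv2) and the standard library are available. Lean on these libraries where they do the work, as an engineer would, in place of code of your own. Each camera call takes 0.05 s, during which the arm holds its last target. There are 200 camera calls.

## Task

Take the rectangular wooden board out of the wire rack and lean it, standing on its short edge, against the long side of the stone grinding slab that faces away from the robot: foot on the platform, upper part slanting back onto the stone's top edge, square to that side and about at its middle, neither upright nor nearly flat. Let go of it there. Leave the round board where it is.

Things in the scene. Friction and masses are not known exactly. Their poses are not given: they have to be found in the camera images.
- board: Rectangular wooden board 185 mm high, 140 wide, 15 thick, 0.27 kg. Origin: middle of its lower short edge; z up the board, y along its width, x normal to its faces. Starts upright (within 4 degrees) in one of two slots, 100 mm apart in x, of a fixed wire rack, 20 mm above the platform; pegs beside it reach 88 mm above the platform. Lifts straight out.
- round_board: Round wooden board, 170 mm across, 15 thick, on edge in the rack's other slot, parallel to the rectangular one, its top 181 mm above the platform. Origin: its lowest point; x is the normal of its faces. Stays there.
- stone: Fixed dark granite grinding slab: 170 mm in x, 280 in y (long sides), 90 high. Origin: centre of its underside, on the platform (z = 0). z up; x points away from the robot (within 15 degrees), so the long side facing away is its face at x = +85 mm. A fixed stone roller, 52 mm thick, 220 long, lies on top along y at x = -45 mm; its top is 142 mm above the platform.

How it is judged:
At the end, for the whole second after the job is handed in: The rectangular board stands on its lower short edge on the platform (edge below 15 mm), 85 to 200 mm from the slab's middle on the side away from the robot, leans on the stone 7 to 47 degrees from upright, within 45 mm of mid-side and 11 degrees of parallel, released and at rest (angle between board's own z axis and vertical between 0.12 and 0.82 rad and contact force between board and stone above 0.1 N and height (world z) of board below 0.015 m and x of board in the frame of stone between 0.085 and 0.2 m and y of board in the frame of stone between -0.045 and 0.045 m and angle between the y axis of board and the y axis of stone, either way round below 0.2 rad and linear speed of board below 0.02 m/s and angular speed of board below 0.1 rad/s); the robot touches nothing.
It fails at once if the round board is moved by more than 40 mm (distance of round_board from where it was at the start of the episode above 0.04 m).
It also fails if it takes over 38 s, if anything falls off the work surface, if the arm or the gripper's body presses on something with over 40 N, if the wrist force passes 120 N, or if a joint passes its speed limit or range.

## Working session

There is one attempt and no reset: what is moved stays moved. The work goes in short steps, Python scripts to look and compute and a tool call to move; the robot and the scene stay as the last step left them, time stands still between calls to the robot, and variables do not carry over. Pictures are saved under pics/ and viewed, at most 10 in all, crops included, and the job is handed in when it is done.

```bash
ls; mkdir -p pics; python3 - <<'E'
from station import arm
import cv2,numpy as np
for n in("scene","top"):
    cv2.imwrite(f"pics/{n}0.png",arm.grab_frame(n)[:,:,::-1]); p=arm.camera_params(n); print(n,p["fx"],p["cx"],p["cy"]);print(np.round(p["T"],3))
print(arm.hold_point_z,arm.get_state())
E
```

```text
pics
station.py
scene 518.7439731442831 318.14855948553196 233.43778555291664
[[-0.345  0.668 -0.659  1.141]
 [ 0.938  0.234 -0.254  0.22 ]
 [-0.015 -0.706 -0.708  0.73 ]
 [ 0.     0.     0.     1.   ]]
top 608.6757720520884 316.7719405292815 230.84034198455316
[[-0.024 -0.981  0.192  0.285]
 [-1.     0.022 -0.014 -0.036]
 [ 0.009 -0.192 -0.981  1.133]
 [ 0.     0.     0.     1.   ]]
0.0188 {'t': 0.1, 'q': array([ 1.44809137e+00,  3.59295749e-01,  1.11380888e-02, -3.22377247e-04,
       -1.22411797e+00, -2.88072961e-01]), 'qd': array([-0.0010148 , -0.00105733,  0.00355108,  0.00031297,  0.0008799 ,
        0.00034275]), 'joint_efforts': array([-8.60187629e-04, -5.84166920e+01,  2.93750328e+01,  7.01557115e+00,
        1.01182310e-02, -5.81777613e-05]), 'eef_pos': array([0.26940292, 0.61841215, 0.22572112]), 'ee_rot': array([ 3.14008819e+00, -1.29735258e-04, -4.10887580e-01]), 'force': array([-0.20194068, -0.03083785, -0.12445333]), 'moment': array([ 0.0428885 , -0.00623744,  0.01240061]), 'gripper_force': 0.0, 'width': 0.08780409498965096}
```

View pics/scene0.png

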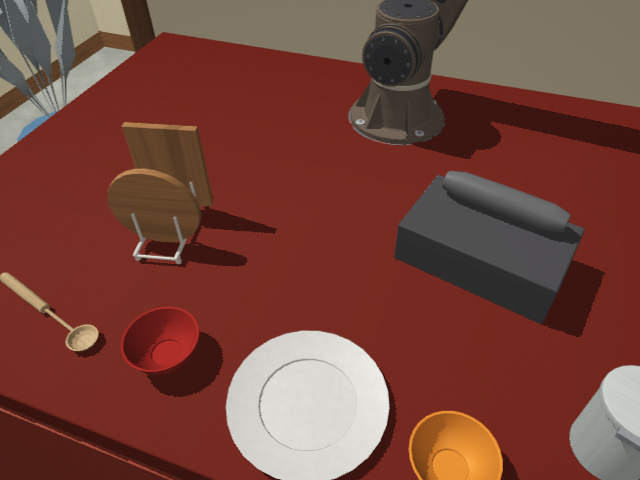

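View pics/top0.png

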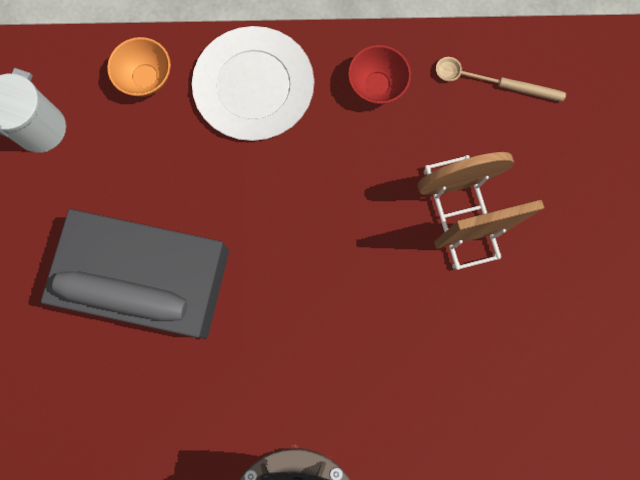

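The scene view shows the rectangular board behind the round one: its top edge runs (124,123)–(196,127), with the round board's top at about (150,172). The top view shows the rectangular board's top edge running from about (436,245) to (543,203), nearer the robot than the round board. The stone's top corners are at about (70,211), (222,243), (203,337) and (42,302), with its roller on the robot side.

```bash
cat > h.py <<'E'
import numpy as np,cv2
from station import arm
def ray(n,u,v):
    p=arm.camera_params(n);T=np.array(p["T"]);d=T[:3,:3]@[(u-p["cx"])/p["fx"],(v-p["cy"])/p["fy"],1];return T[:3,3],d
def plane(n,u,v,z):
    o,d=ray(n,u,v);return o+d*(z-o[2])/d[2]
def proj(n,P):
    p=arm.camera_params(n);c=np.linalg.inv(p["T"])@np.r_[P,1];return np.array([p["fx"]*c[0]/c[2]+p["cx"],p["fy"]*c[1]/c[2]+p["cy"]])
def tri(a,b):
    (o,d),(p,e)=ray("top",*a),ray("scene",*b)
    A=np.c_[d,-e];s=np.linalg.lstsq(A,p-o,rcond=None)[0];x,y=o+d*s[0],p+e*s[1];return (x+y)/2,np.linalg.norm(x-y)
E
python3 - <<'E'
from h import *
for n in("top","scene"):
    im=cv2.imread(f"pics/{n}0.png");h=cv2.cvtColor(im,cv2.COLOR_BGR2HSV)
    for nm,m in(("wood",cv2.inRange(h,(8,70,60),(22,220,255))),("dark",cv2.inRange(h,(0,0,20),(180,60,110)))):
        for c in cv2.findContours(m,0,2)[0]:
            if cv2.contourArea(c)>500: print(n,nm,cv2.contourArea(c),cv2.approxPolyDP(c,2.5,True)[:,0].tolist())
    a=(im[120:280,400:560] if n=="top" else im[105:275,95:255]); b=(im[200:345,35:235] if n=="top" else im[160:325,390:590])
    cv2.imwrite(f"pics/c{n}.png",np.hstack([cv2.resize(x,(400,400),interpolation=2) for x in(a,b)]))
E
```

```text
top wood 1915.5 [[542, 201], [458, 220], [434, 241], [435, 246], [439, 248], [459, 239], [464, 241], [502, 228], [506, 230], [543, 208]]
top wood 2127.5 [[512, 156], [507, 152], [486, 153], [449, 164], [423, 177], [417, 185], [419, 191], [432, 194], [444, 185], [446, 189], [443, 192], [478, 183], [485, 175], [489, 176], [488, 179], [510, 167]]
top wood 1256.5 [[436, 64], [436, 72], [444, 80], [454, 80], [461, 73], [554, 100], [565, 97], [565, 92], [462, 71], [460, 63], [453, 57], [443, 57]]
top wood 2910.0 [[134, 37], [115, 47], [108, 59], [107, 72], [117, 89], [143, 96], [162, 86], [169, 73], [170, 62], [167, 52], [158, 42]]
top dark 870.5 [[240, 479], [244, 479], [244, 474], [250, 469], [257, 474], [255, 479], [329, 479], [321, 476], [323, 461], [302, 470], [269, 472], [264, 458], [270, 454], [257, 461]]
top dark 16291.0 [[68, 211], [41, 302], [196, 337], [207, 336], [228, 252], [220, 241], [71, 209]]
scene wood 5348.0 [[413, 429], [408, 451], [419, 479], [500, 479], [502, 457], [498, 444], [489, 430], [473, 417], [457, 411], [438, 411], [425, 416]]
scene wood 1412.0 [[0, 274], [0,
[... 1287 characters left out ...]
389, 114], [393, 114], [388, 117], [387, 129], [409, 131], [410, 135], [404, 139], [411, 138], [411, 134], [414, 137], [411, 140], [419, 141], [420, 137], [423, 141], [437, 134], [444, 124], [434, 100], [437, 108], [433, 114], [440, 114], [437, 117], [442, 119], [438, 122], [429, 120], [428, 106], [420, 104], [425, 98], [428, 104], [429, 92], [425, 87], [431, 63], [427, 61], [432, 61], [430, 55], [453, 27], [443, 33], [444, 21], [433, 0]]
scene dark 537.0 [[67, 0], [60, 55], [65, 95], [65, 79], [75, 55]]
scene dark 2100.5 [[0, 0], [3, 12], [0, 25], [20, 50], [40, 89], [24, 53], [37, 69], [46, 89], [38, 69], [41, 65], [53, 93], [50, 46], [35, 15], [36, 0], [23, 0], [28, 6], [28, 23], [12, 0]]
```

View pics/ctop.png

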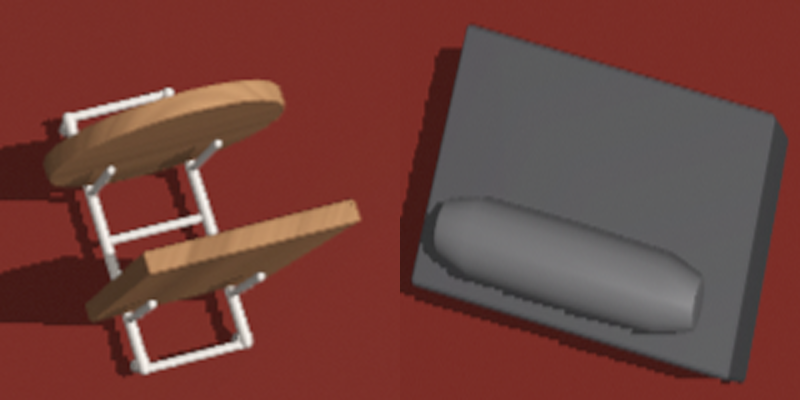

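View pics/cscene.png

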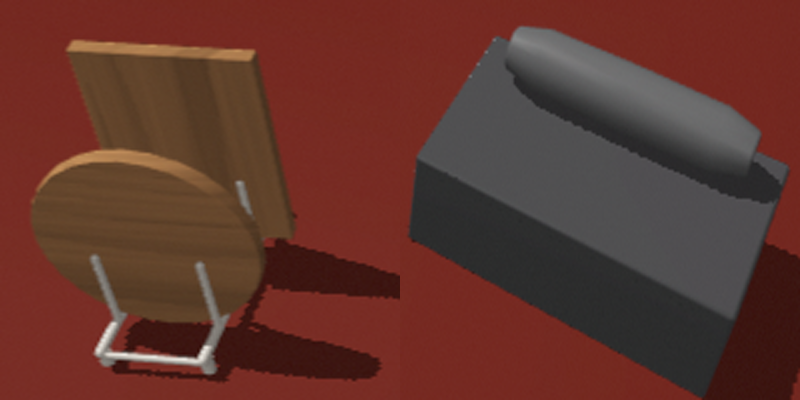

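```bash
python3 - <<'E'
from h import *
np.set_printoptions(precision=4,suppress=True)
B=[tri(a,b) for a,b in[((542,200.5),(122.2,127.1)),((544,207),(123.8,122.8)),((458.6,220.8),(195.8,131.3)),((458,228.8),(197,126.7))]]
S=[tri(a,b) for a,b in[((222.5,241.7),(398.5,225.2)),((69,209.5),(557.5,292))]]
for x in B+S:print(x)
P=[x[0] for x in B];c=np.mean(P,0);d=(P[2]+P[3]-P[0]-P[1])/2
print("board c",c,np.linalg.norm(d),"dir",np.degrees(np.arctan2(d[1],d[0])))
for z in(.205,):
  Q=[plane("top",*a,z) for a in((542,200.5),(544,207),(458.6,220.8),(458,228.8))]; print(np.array(Q),np.mean(Q,0))
Q=[plane("scene",*a,.205) for a in((122.2,127.1),(123.8,122.8),(195.8,131.3),(197,126.7))]; print(np.mean(Q,0))
for n,ab in(("top",((222.5,241.7),(69,209.5))),("scene",((398.5,225.2),(557.5,292)))):
  a,b=[plane(n,*k,.09) for k in ab];d=b-a;y=d/np.linalg.norm(d);x=np.array([y[1],-y[0],0]);m=(a+b)/2
  print(n,a,b,np.linalg.norm(d),"yaw",np.arctan2(-y[0],y[1]),"mid",m,"centre",m-.085*x)
# board bottom right visible corner
print(plane("scene",212,203,.02), plane("top",434.5,244,.02))
print(plane("scene",150,172,.181))
E
```

```text
(array([ 0.5085, -0.4054,  0.2   ]), np.float64(0.0029838873364455543))
(array([ 0.498 , -0.4076,  0.2019]), np.float64(0.0012396222322482511))
(array([ 0.4782, -0.2697,  0.2011]), np.float64(0.004510748469354994))
(array([ 0.4664, -0.2703,  0.2027]), np.float64(0.0013041425682102437))
(array([0.4749, 0.1156, 0.0851]), np.float64(0.002312387233484563))
(array([0.5388, 0.3859, 0.0848]), np.float64(0.0021905985143569453))
board c [ 0.4878 -0.3382  0.2014] 0.13994779495696769 dir 102.78357544164372
[[ 0.5081 -0.4048  0.205 ]
 [ 0.4976 -0.4069  0.205 ]
 [ 0.4784 -0.2709  0.205 ]
 [ 0.4657 -0.2691  0.205 ]] [ 0.4874 -0.3379  0.205 ]
[ 0.4922 -0.3333  0.205 ]
top [0.4743 0.1138 0.09  ] [0.5376 0.3827 0.09  ] 0.2762215687789257 yaw -0.2313504104233737 mid [0.5059 0.2482 0.09  ] centre [0.4232 0.2677 0.09  ]
scene [0.4795 0.1175 0.09  ] [0.5432 0.3857 0.09  ] 0.27564173409312615 yaw -0.23316067339917623 mid [0.5114 0.2516 0.09  ] centre [0.4287 0.2713 0.09  ]
[ 0.4698 -0.2714  0.02  ] [ 0.4738 -0.2698  0.02  ]
[ 0.5863 -0.2987  0.181 ]
```

```bash
cat >> h.py <<'E'
from scipy.spatial.transform import Rotation as R
def go(*targets):
    s=arm.get_state();r=R.from_euler("xyz",s["ee_rot"])
    print("t",s["t"],"tcp",np.round(s["eef_pos"],4),"rot",np.round(s["ee_rot"],4),"F",np.round(s["force"],1),"w",s["width"])
    for x,y,z,yaw in targets:
        t=-((yaw-s["ee_rot"][2]+np.pi)%(2*np.pi)-np.pi)
        print(np.round(r.inv().apply(np.array([x,y,z])-s["eef_pos"]),4),round(t,3))
E
python3 -c "
from h import *
go((.48,.3,.27,-.8),(.488,-.337,.27,-1.348))"
```

```text
t 0.1 tcp [0.2694 0.6184 0.2257] rot [ 3.1401e+00 -1.0000e-04 -4.1090e-01] F [-0.2 -0.  -0.1] w 0.08780409498965096
[ 0.3203  0.2079 -0.0439] 0.389
[ 0.582   0.7886 -0.043 ] 0.937
```

The rows are not in the units I measure in: shifts go in shares of 0.75 m and turns go in shares of pi rad. I convert before sending: 0.32 m / 0.75 = 0.4267, 0.208 m / 0.75 = 0.2773, 0.39 rad / 3.1416 = 0.1241.

Call:
nudge_tcp --deltas '[{"finger_gap": 0.06, "tx": 0.2133, "ty": 0.1333, "tz": -0.0587, "turn": 0.0637}, {"finger_gap": 0.06, "tx": 0.2133, "ty": 0.1333, "tz": -0.0587, "turn": 0.0637}, {"finger_gap": 0.06, "tx": 0.2133, "ty": 0.1333, "tz": -0.0587, "turn": 0.0637}, {"finger_gap": 0.06, "tx": 0.2133, "ty": 0.1333, "tz": -0.0587, "turn": 0.0637}, {"finger_gap": 0.06, "tx": 0.2133, "ty": 0.1333, "tz": -0.0587, "turn": 0.0637}, {"finger_gap": 0.06, "tx": 0.4267, "ty": 0.2773, "tz": -0.0587, "turn": 0.1241}, {"finger_gap": 0.06, "tx": 0.4267, "ty": 0.2773, "tz": -0.0587, "turn": 0.1241}, {"finger_gap": 0.06, "tx": 0.4267, "ty": 0.2773, "tz": -0.0587, "turn": 0.1241}, {"finger_gap": 0.06, "tx": 0.4267, "ty": 0.2773, "tz": -0.0587, "turn": 0.1241}, {"finger_gap": 0.06, "tx": 0.4267, "ty": 0.2773, "tz": -0.0587, "turn": 0.1241}]' --grip_n 30

```text
t: 0.93
eef_pos: [0.4809, 0.2972, 0.2705]
ee_rot: [3.141, -0.0, -0.802]
force: [-0.1, 0.5, 0.6]
width: 0.0597
gripper_force: 0.0
```

```bash
python3 -c "
from h import *
go((.488,-.337,.27,-1.348))"
```

```text
t 0.9333 tcp [0.4809 0.2972 0.2705] rot [ 3.1411e+00 -2.0000e-04 -8.0200e-01] F [-0.1  0.5  0.6] w 0.05969803885319308
[0.4608 0.4358 0.0008] 0.546
```

To row units: 0.461 m / 0.75 = 0.6147, 0.436 m / 0.75 = 0.5813, 0.546 rad / 3.1416 = 0.1738.

Call:
nudge_tcp --deltas '[{"finger_gap": 0.06, "tx": 0.6147, "ty": 0.5813, "turn": 0.1738}, {"finger_gap": 0.06, "tx": 0.6147, "ty": 0.5813, "turn": 0.1738}, {"finger_gap": 0.06, "tx": 0.6147, "ty": 0.5813, "turn": 0.1738}, {"finger_gap": 0.06, "tx": 0.6147, "ty": 0.5813, "turn": 0.1738}, {"finger_gap": 0.06, "tx": 0.6147, "ty": 0.5813, "turn": 0.1738}, {"finger_gap": 0.06, "tx": 0.6147, "ty": 0.5813, "turn": 0.1738}, {"finger_gap": 0.06, "tx": 0.6147, "ty": 0.5813, "turn": 0.1738}, {"finger_gap": 0.06, "tx": 0.6147, "ty": 0.5813, "turn": 0.1738}, {"finger_gap": 0.06, "tx": 0.6147, "ty": 0.5813, "turn": 0.1738}, {"finger_gap": 0.06, "tx": 0.6147, "ty": 0.5813, "turn": 0.1738}, {"finger_gap": 0.06, "tx": 0.6147, "ty": 0.5813, "turn": 0.1738}, {"finger_gap": 0.06, "tx": 0.6147, "ty": 0.5813, "turn": 0.1738}, {"finger_gap": 0.06, "tx": 0.6147, "ty": 0.5813, "turn": 0.1738}, {"finger_gap": 0.06, "tx": 0.6147, "ty": 0.5813, "turn": 0.1738}, {"finger_gap": 0.06, "tx": 0.6147, "ty": 0.5813, "turn": 0.1738}, {"finger_gap": 0.06, "tx": 0.6147, "ty": 0.5813, "turn": 0.1738}, {"finger_gap": 0.06, "tx": 0.6147, "ty": 0.5813, "turn": 0.1738}, {"finger_gap": 0.06, "tx": 0.6147, "ty": 0.5813, "turn": 0.1738}]'

```text
t: 2.43
eef_pos: [0.4872, -0.3347, 0.2697]
ee_rot: [3.14, 0.001, -1.349]
force: [-0.1, -0.1, 0.2]
width: 0.06
gripper_force: 0.0
```

```bash
python3 -c "
from h import *
go((.4885,-.337,.164,-1.348))
cv2.imwrite('pics/s1.png',np.vstack([arm.grab_frame('scene')[60:300,40:440,::-1],arm.grab_frame('top')[120:360,240:640,::-1]]))"
```

```text
t 2.4333 tcp [ 0.4872 -0.3347  0.2697] rot [ 3.1403e+00  1.0000e-03 -1.3489e+00] F [-0.1 -0.1  0.2] w 0.060010059952332453
[ 0.0027 -0.0009  0.1057] -0.001
```

View pics/s1.png

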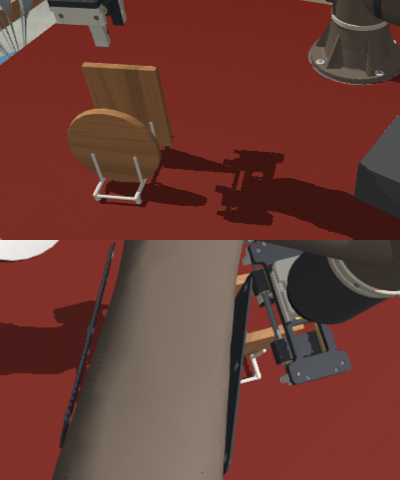

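The scene view shows the fingers just above the board's top edge (about (140,125) in the full image), and the arm hides most of the top view. The alignment fits the measurement, so I descend and grip.

To row units: 0.106 m / 0.75 = 0.1413, 0.08 m / 0.75 = 0.1067.

Call:
nudge_tcp --deltas '[{"finger_gap": 0.06, "tx": 0.0027, "tz": 0.0267}, {"finger_gap": 0.06, "tx": 0.0027, "tz": 0.0667}, {"finger_gap": 0.06, "tx": 0.0027, "tz": 0.1067}, {"finger_gap": 0.06, "tx": 0.0027, "tz": 0.1413}, {"finger_gap": 0.06, "tx": 0.0027, "tz": 0.1413}, {"finger_gap": 0, "tx": 0.0027, "tz": 0.1413}, {"finger_gap": 0, "tx": 0.0027, "tz": 0.1413}, {"finger_gap": 0, "tx": 0.0027, "tz": 0.1413}, {"finger_gap": 0, "tx": 0.0027, "tz": 0.1413}, {"finger_gap": 0, "tx": 0.0027, "tz": 0.1413}, {"finger_gap": 0, "tx": 0.0027, "tz": 0.1413}]' --grip_n 30

```text
t: 3.45
eef_pos: [0.4886, -0.3362, 0.1655]
ee_rot: [-3.14, -0.001, -1.347]
force: [0.4, -0.5, 0.1]
width: 0.0254
gripper_force: 0.0
```

Call:
nudge_tcp --deltas '[{"finger_gap": 0}, {"finger_gap": 0}, {"finger_gap": 0}, {"finger_gap": 0}, {"finger_gap": 0}]' --grip_n 30

```text
t: 3.87
eef_pos: [0.4884, -0.3362, 0.1648]
ee_rot: [-3.141, -0.0, -1.347]
force: [-0.3, 0.4, 3.9]
width: 0.015
gripper_force: 30.0
```

Call:
nudge_tcp --deltas '[{"finger_gap": 0, "tz": -0.0267}, {"finger_gap": 0, "tz": -0.0667}, {"finger_gap": 0, "tz": -0.12}, {"finger_gap": 0, "tz": -0.16}, {"finger_gap": 0, "tz": -0.16}]'

```text
t: 4.28
eef_pos: [0.4904, -0.3376, 0.2912]
ee_rot: [-3.135, -0.006, -1.346]
force: [0.0, -1.8, -2.0]
width: 0.0149
gripper_force: 30.0
```

```bash
python3 -c "
from h import *
go((.52,0,.285,-1.6))
cv2.imwrite('pics/s2.png',arm.grab_frame('scene')[20:300,40:440,::-1])"
```

```text
t 4.2833 tcp [ 0.4904 -0.3376  0.2912] rot [-3.1346 -0.0064 -1.3462] F [ 0.  -1.8 -2. ] w 0.01493120449966812
[-0.3226 -0.104   0.0049] 0.254
```

View pics/s2.png

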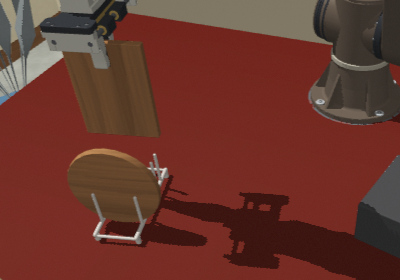

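The board is gripped and hangs clear of the rack, its lower edge at about full-image (130–200,153). The round board has not moved.

```bash
python3 -c "
from h import *
go((.5,-.15,.32,-1.5),(.56,.1,.30,-1.803),(.543,.242,.25,-1.803))"
```

```text
t 4.3333 tcp [ 0.4895 -0.3367  0.2877] rot [-3.1368e+00 -3.1000e-03 -1.3467e+00] F [-0.1 -0.  -4. ] w 0.014975233386952686
[-0.1796 -0.0518 -0.0326] 0.153
[-0.41   -0.1658 -0.0128] 0.456
[-0.5524 -0.1806  0.0368] 0.456
```

To row units: -0.552 m / 0.75 = -0.736, -0.54 m / 0.75 = -0.72, 0.456 rad / 3.1416 = 0.1451.

Call:
nudge_tcp --deltas '[{"finger_gap": 0, "tx": -0.0267, "ty": -0.008, "tz": -0.0267, "turn": 0.0064}, {"finger_gap": 0, "tx": -0.0667, "ty": -0.0187, "tz": -0.04, "turn": 0.0159}, {"finger_gap": 0, "tx": -0.1067, "ty": -0.0307, "tz": -0.04, "turn": 0.0255}, {"finger_gap": 0, "tx": -0.1467, "ty": -0.0427, "tz": -0.04, "turn": 0.035}, {"finger_gap": 0, "tx": -0.1933, "ty": -0.056, "tz": -0.04, "turn": 0.0477}, {"finger_gap": 0, "tx": -0.24, "ty": -0.0693, "tz": -0.04, "turn": 0.0637}, {"finger_gap": 0, "tx": -0.28, "ty": -0.0893, "tz": -0.04, "turn": 0.0796}, {"finger_gap": 0, "tx": -0.32, "ty": -0.1093, "tz": -0.04, "turn": 0.0955}, {"finger_gap": 0, "tx": -0.36, "ty": -0.1293, "tz": -0.04, "turn": 0.1114}, {"finger_gap": 0, "tx": -0.4, "ty": -0.1493, "tz": -0.04, "turn": 0.1273}, {"finger_gap": 0, "tx": -0.4467, "ty": -0.1733, "tz": -0.0267, "turn": 0.1432}, {"finger_gap": 0, "tx": -0.4933, "ty": -0.196, "tz": -0.0267, "turn": 0.1451}, {"finger_gap": 0, "tx": -0.5467, "ty": -0.2213, "tz": -0.0173, "turn": 0.1451}, {"finger_gap": 0, "tx": -0.5933, "ty": -0.2267, "turn": 0.1451}, {"finger_gap": 0, "tx": -0.64, "ty": -0.2307, "tz": 0.0133, "turn": 0.1451}, {"finger_gap": 0, "tx": -0.6867, "ty": -0.236, "tz": 0.0333, "turn": 0.1451}, {"finger_gap": 0, "tx": -0.72, "ty": -0.24, "tz": 0.048, "turn": 0.1451}, {"finger_gap": 0, "tx": -0.736, "ty": -0.2413, "tz": 0.048, "turn": 0.1451}, {"finger_gap": 0, "tx": -0.736, "ty": -0.2413, "tz": 0.048, "turn": 0.1451}, {"finger_gap": 0, "tx": -0.736, "ty": -0.2413, "tz": 0.048, "turn": 0.1451}]'

```text
t: 6.0
eef_pos: [0.5414, 0.2423, 0.2472]
ee_rot: [3.14, -0.002, -1.802]
force: [0.0, -0.5, -3.3]
width: 0.015
gripper_force: 30.0
```

```bash
python3 -c "
from h import *
im=[arm.grab_frame(n) for n in('scene','top')]
cv2.imwrite('pics/s3.png',np.hstack([cv2.resize(im[0][100:400,300:640],(453,400)),cv2.resize(im[1][100:400,20:280],(347,400))])[:,:,::-1])
go((.543,.242,.160,-1.803))"
```

```text
t 6.1 tcp [0.542  0.2414 0.2483] rot [ 3.1412e+00 -7.0000e-04 -1.8033e+00] F [-0.5  0.2 -2.6] w 0.015130320865756325
[-0.0008 -0.0008  0.0883] -0.0
```

View pics/s3.png

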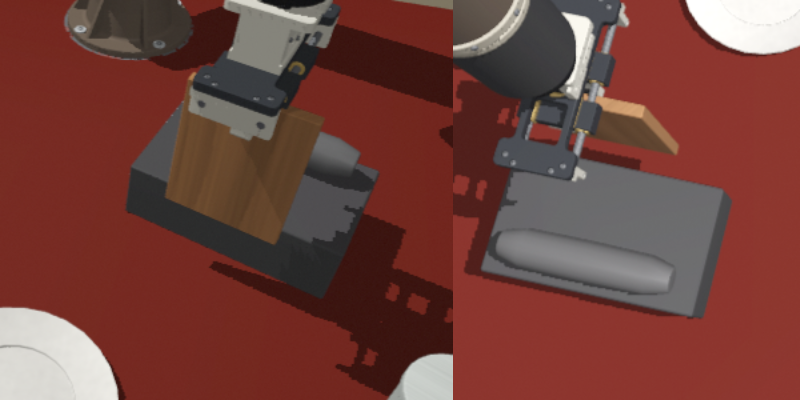

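The board hangs upright in front of the far long side, parallel to it and about at mid-side (scene, lower edge about (165,198)–(275,243) in the crop). I lower it to the platform.

To row units: 0.1 m / 0.75 = 0.1333, 0.096 m / 0.75 = 0.128.

Call:
nudge_tcp --deltas '[{"finger_gap": 0, "tz": 0.0267}, {"finger_gap": 0, "tz": 0.0667}, {"finger_gap": 0, "tz": 0.1}, {"finger_gap": 0, "tz": 0.12}, {"finger_gap": 0, "tz": 0.128}, {"finger_gap": 0, "tz": 0.1333}, {"finger_gap": 0, "tz": 0.1333}, {"finger_gap": 0, "tz": 0.1333}]'

```text
t: 6.77
eef_pos: [0.5429, 0.2423, 0.1498]
ee_rot: [-3.14, 0.001, -1.803]
force: [-0.6, 0.3, -3.4]
width: 0.0151
gripper_force: 30.0
```

Call:
nudge_tcp --deltas '[{"finger_gap": 0, "tz": 0.0027}, {"finger_gap": 0, "tz": 0.0053}, {"finger_gap": 0, "tz": 0.0053}]'

```text
t: 7.02
eef_pos: [0.5424, 0.2425, 0.1451]
ee_rot: [-3.141, 0.001, -1.803]
force: [-0.4, 0.7, -2.5]
width: 0.0147
gripper_force: 30.0
```

To row units: 0.002 m / 0.75 = 0.0027, 0.001 m / 0.75 = 0.0013.

Call:
nudge_tcp --deltas '[{"finger_gap": 0, "tz": 0.0013}, {"finger_gap": 0, "tz": 0.0027}, {"finger_gap": 0, "tz": 0.0027}]'

```text
t: 7.27
eef_pos: [0.5428, 0.2424, 0.145]
ee_rot: [-3.14, 0.001, -1.802]
force: [-4.4, -3.1, 12.1]
width: 0.0149
gripper_force: 30.0
```

Call:
nudge_tcp --deltas '[{"finger_gap": 0, "tz": 0.0013}, {"finger_gap": 0, "tz": 0.0027}, {"finger_gap": 0, "tz": 0.0027}]'

```text
t: 7.52
eef_pos: [0.5433, 0.2423, 0.1449]
ee_rot: [-3.138, 0.002, -1.801]
force: [-6.8, -3.7, 24.2]
width: 0.0146
gripper_force: 30.1
```

To row units: -0.003 m / 0.75 = -0.004.

Call:
nudge_tcp --deltas '[{"finger_gap": 0, "tz": -0.004}, {"finger_gap": 0, "tz": -0.004}, {"finger_gap": 0.04, "tz": -0.004}, {"finger_gap": 0.04, "tz": -0.004}, {"finger_gap": 0.04, "tz": -0.004}, {"finger_gap": 0.04, "tz": -0.004}, {"finger_gap": 0.04, "tz": -0.004}]'

```text
t: 8.1
eef_pos: [0.542, 0.2423, 0.1432]
ee_rot: [3.141, -0.0, -1.803]
force: [-0.6, -0.3, 1.3]
width: 0.0387
gripper_force: 0.0
```

Call:
nudge_tcp --deltas '[{"finger_gap": 0.04, "ty": 0.008}, {"finger_gap": 0.04, "ty": 0.016}, {"finger_gap": 0.04, "ty": 0.0213}, {"finger_gap": 0.04, "ty": 0.0267}, {"finger_gap": 0.04, "ty": 0.032}, {"finger_gap": 0.04, "ty": 0.0373}, {"finger_gap": 0.04, "ty": 0.0427}, {"finger_gap": 0.04, "ty": 0.048}, {"finger_gap": 0.04, "ty": 0.0533}, {"finger_gap": 0.04, "ty": 0.0587}, {"finger_gap": 0.04, "ty": 0.064}, {"finger_gap": 0.04, "ty": 0.068}, {"finger_gap": 0.04, "ty": 0.068}, {"finger_gap": 0.04, "ty": 0.068}]'

```text
t: 9.27
eef_pos: [0.4924, 0.2542, 0.1437]
ee_rot: [-3.141, 0.0, -1.802]
force: [-0.2, -0.3, -0.1]
width: 0.0401
gripper_force: 0.0
```

```bash
python3 -c "
from h import *
im=[arm.grab_frame(n) for n in('scene','top')]
cv2.imwrite('pics/s4.png',np.hstack([cv2.resize(im[0][100:400,300:640],(453,400)),cv2.resize(im[1][100:400,20:280],(347,400))])[:,:,::-1])"
```

```text
(no output)
```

View pics/s4.png

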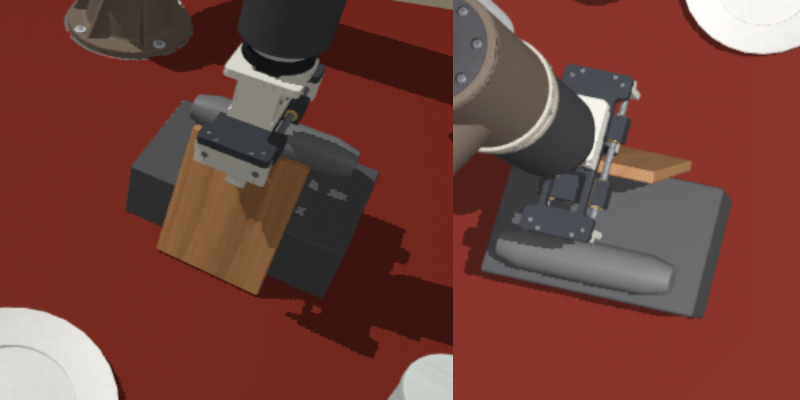

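The board now leans on the stone with its foot on the platform (crop (158,250)–(258,294)), and the wrist force is near zero. I open a little more and lift clear.

To row units: 0.24 m / 0.75 = 0.32, 0.2 m / 0.75 = 0.2667.

Call:
nudge_tcp --deltas '[{"finger_gap": 0.05}, {"finger_gap": 0.05}, {"finger_gap": 0.05, "tz": -0.0133}, {"finger_gap": 0.05, "tz": -0.0333}, {"finger_gap": 0.05, "tz": -0.0533}, {"finger_gap": 0.05, "tz": -0.08}, {"finger_gap": 0.05, "tz": -0.12}, {"finger_gap": 0.05, "tz": -0.16}, {"finger_gap": 0.05, "tx": 0.0533, "tz": -0.1867}, {"finger_gap": 0.05, "tx": 0.1067, "tz": -0.1867}, {"finger_gap": 0.05, "tx": 0.16, "tz": -0.1867}, {"finger_gap": 0.05, "tx": 0.2133, "tz": -0.1867}, {"finger_gap": 0.05, "tx": 0.2667, "tz": -0.1867}, {"finger_gap": 0.05, "tx": 0.32, "tz": -0.1867}, {"finger_gap": 0.05, "tx": 0.32, "tz": -0.1867}, {"finger_gap": 0.05, "tx": 0.32, "tz": -0.1867}]'

```text
t: 10.7
eef_pos: [0.4369, 0.0187, 0.2848]
ee_rot: [-3.14, 0.001, -1.806]
force: [-0.4, 0.9, -0.4]
width: 0.05
gripper_force: 0.0
```

```bash
python3 -c "
from h import *
im=[arm.grab_frame(n) for n in('scene','top')]
cv2.imwrite('pics/s5.png',np.hstack([cv2.resize(im[0][100:400,300:640],(453,400)),cv2.resize(im[1][100:400,20:280],(347,400))])[:,:,::-1])
h=cv2.cvtColor(im[0],cv2.COLOR_RGB2HSV)
for c in cv2.findContours(cv2.inRange(h,(8,70,60),(22,220,255)),0,2)[0]:
  if cv2.contourArea(c)>500: print(cv2.approxPolyDP(c,3,True)[:,0].tolist())"
```

```text
[[413, 429], [408, 451], [419, 479], [500, 479], [502, 457], [498, 444], [473, 417], [457, 411], [438, 411], [425, 416]]
[[0, 274], [3, 283], [70, 331], [65, 340], [68, 348], [79, 351], [93, 345], [98, 336], [94, 326], [71, 327], [12, 275]]
[[447, 193], [417, 285], [493, 320], [532, 225]]
[[109, 185], [107, 199], [114, 215], [137, 233], [130, 216], [133, 212], [144, 237], [178, 240], [174, 215], [183, 239], [199, 224], [200, 206], [195, 196], [165, 173], [130, 169], [117, 175]]
[[128, 0], [126, 5], [121, 2], [130, 35], [98, 31], [75, 47], [70, 69], [103, 46], [135, 52], [142, 46]]
```

View pics/s5.png

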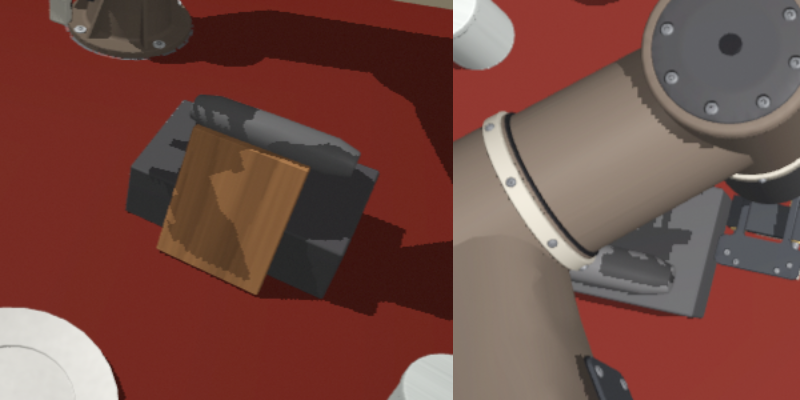

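```bash
python3 - <<'E'
from h import *
y=np.array([.230,.973,0]);x=np.array([.973,-.230,0]);c=np.array([.426,.2695,0])
for u,v,z in((417,285,.004),(493,320,.004),(447,193,.18),(532,225,.18)):
    p=plane("scene",u,v,z)-c;print(np.round([p@x,p@y],4))
E
```

```text
[ 0.1231 -0.0709]
[0.1227 0.0695]
[ 0.0657 -0.0687]
[0.0658 0.0687]
```

The board leans about 17°, with its foot about 0.12 m from the slab's middle. It is centred within about 1 mm and parallel. I hand it in.

```bash
python3 -c "
from station import arm
print(arm.job_done())"
```

```text
the job is handed in; nothing more can be done
None
```

I leaned the board against the middle of the stone's far long side at about 17° from upright, square to it and released, left the round board in the rack, and handed the job in at about 11 s (no verdict came back).

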